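# Strip the juicer: basket on the hook, spindle cap off

### The arm

A 6-joint arm with a two-finger parallel gripper is mounted at the origin on the work surface. World frame = base frame: x ahead of the robot, y to its left, z up, the work surface at z = 0. Lengths are in m, angles in rad, forces in N, time in s.
With the tool pointing down it reaches from about 0.35 to 0.85 m from the base axis. Payload 8.1 kg.
Tool frame: the origin (TCP) lies at the very end of the fingers, on their centre line; the grasp point (between the pads) lies 19 mm behind it; x points along the fingers, z is the direction in which the jaws open and shut, and the axes are right-handed (so a half turn about x gives the same grasp; the last joint's range is limited). The gripper opens to 85 mm and grips with 20 to 120 N. Pads are 22 mm wide; open, the fingers measure 114 mm over their backs; the gripper's body (76 mm by 85 mm) begins 54 mm behind the grasp point. The pads swing forward as they close: fully open they stand 13 mm farther back than shut.
Start: joints at [1.248, 0.13, 1.488, -0, 1.523, -0.085], TCP at [0.141, 0.583, 0.231] pointing down, gripper open.
Joint ranges: [-2.96, 2.96], [-0.89, 2.26], [0.02, 2.5], [-1.34, 4.48], [0, 2.73], [-2.66, 2.66]. Speed limits (rad/s): [2.39, 2.39, 2.79, 3.14, 3.14, 3.14].

### API

Orientations are given as a unit quaternion [x, y, z, w].
In Python, from cell import * gives the robot as it stands.
- The arm moves only by the shell command python3 -m handwheel 'ROWS' [OPENING] [FORCE]. ROWS is JSON, a list of rows, each a list of 6 numbers: the shift along the tool's x, y, z in units of 25 mm (1.0 is 25 mm), then the turn, a rotation vector about the tool's x, y, z in units of 8 degrees (1.0 is 8 degrees). A call has 1 to 12 rows; each row is the pose to reach, as a shift and turn from the pose measured when the call began, along the tool's axes at that moment; what a row does not reach only later rows make up. A row lasts 1/8 s, in which the tool goes at most 62.5 mm and 10.7 degrees, less where a joint would pass 70% of its speed; a pose out of reach is approached as far as the arm can. A call with a gripper value outside its range is refused whole. OPENING is the opening in per cent of the stroke, from 0 (shut) to 100 (fully open), set as the call begins (- or left out, the last holds). The fingers move at their own pace and stop on an object; FORCE is the grip in N (left out, the last holds). Time passes only in rows, so rows that repeat a pose let the fingers close. It gives the time, the measured TCP pose, the force and the opening at its end, in the units of the state.
- sense(): the state, without advancing time (a new reading comes with each control period).
- get_image(name): name is "side" or "top"; returns the picture (480x640x3 uint8, red, green, blue); there is no depth.
- camera_info(name): a dict with "camera_matrix" (3x3 intrinsics, pixels), "cam_to_world" (4x4, takes a point from camera to world coordinates). Camera axes: x right, y down, z forward; pixel columns grow to the right and rows downward; lengths in m; the calibration is good to about 2 mm. A picture is of the moment at which its call begins. camera_info takes no time and is no camera call.
- sign_off(): hands the job in, once; it reports no verdict.
The state is a dict: "time_s": time; "joints": joint angles; "qvel": joint speeds; "effort": joint torques, N m; "tcp_pos": TCP position; "tool_rot": TCP orientation; "ft_force": force on the tool from outside, world axes, zero at the start; "wrist_torque": the same for the moment, N m; "width": finger opening in m.
Only numpy, scipy, OpenCV 4.12 (cv2) and the standard library are available. Lean on these libraries where they do the work, as an engineer would, in place of code of your own. Each camera call takes 0.05 s, during which the arm holds its last target. There are 200 camera calls.

### The job

Strip the juicer for washing: first hang the strainer basket by its arched handle on the hook of the stand and let go of it, then unscrew the winged cap from the juicer's spindle. Nobody remembers whether its thread is right- or left-handed, so try it one way and, if it stops dead, the other; turn it the way it loosens until it is free, and only then lift it off. Finish while holding the cap still and upright in the gripper, about 10 cm above where it sat, and leave everything else on the table where it is.

Things in the scene. Friction and masses are not known exactly. Their poses are not given: they have to be found in the camera images.
- juicer: Juicer drive base, a fixed steel box 280 (its x) by 200 mm (its y), deck 130 mm high. Origin on the table, on the vertical spindle axis; the box reaches 90 mm to -x and 190 mm to +x of it. A control tower 170 mm wide, front face 100 mm to +x of the axis, rises to 200 mm.
- seat (a point): Point on the spindle axis, 140 mm above the table: top of a round aluminium disc 150 mm across, the seat of the cap. The spindle neck inside the cap stands 20 mm above it.
- cap: Grey winged screw cap on the spindle, 56 mm across, about 120 g. Origin on its axis, level with the seat while it sits; z up. Tight at the start, its x along the juicer's x within 0.05 rad. Coarse lug thread, hidden hand, differs from run to run. It turns with under 0.2 N m and does not rise as it turns (2 mm play up and sideways). Wing: see cap_wing; turning: see cap_top.
- cap_wing (a point): Middle of the cap's straight wing grip, 37 mm above the cap's origin. The wing stands on the cap's top along the cap's x: 52 mm long (x), 12 mm thick (y), from 26 to 48 mm above the origin.
- cap_top (a point): Centre of the cap's flat top, 26 mm above its origin. Turning from the start: the tightening way meets a hard stop after 0.05 to 0.2 rad; the loosening way (clockwise or anticlockwise from above) turns freely to a hard stop at about 1.3 rad. Lugs hold the cap down until it is turned by 0.86 rad; from there to the stop (best about 1.1) it lifts straight off.
- basket: Plain metal strainer basket standing on the table: round, 72 mm wide at the foot and 84 mm at the rim, 60 mm high, about 250 g, open at the top, with a stiff arched handle. Origin at the centre of its underside, z up. The handle stands in the basket's yz plane: uprights at y = +-55 mm, joined by a straight round bar 10 mm thick along the basket's y, its axis 135 mm above the underside.
- basket_bar (a point): Middle of the axis of the basket's handle bar, 135 mm above the basket's underside.
- stand: Fixed steel hook stand. Origin on the table under the post (12 mm thick, 205 mm high). A base plate 12 mm thick reaches 95 mm to its -x, 55 mm to +x and 60 mm to either side. From the post a round hook arm 8 mm thick runs level 100 mm along the stand's own -x at 200 mm height (its axis), then turns up, ending at 226 mm.
- hook_rest (a point): Point on the axis of the hook arm, 200 mm high, 72 mm from the post and 28 mm short of the upturned end: where the basket's bar is to lie across it (bar axis 209 mm high when it rests), with room for the basket before the post.
- hook_tip (a point): Top of the upturned end of the hook, 226 mm above the table, 100 mm from the post along the stand's -x.
- cup: Bystander: white plastic cup 70 mm wide, 90 mm high; origin at the centre of its underside.
- jar: Bystander: amber glass jar 64 mm wide, 110 mm high; origin at the centre of its underside.
- bowl: Bystander: white bowl 120 mm wide, 50 mm high; origin at the centre of its underside.
- can: Bystander: food can 66 mm wide, 100 mm high; origin at the centre of its underside.
- spatula: Bystander: spatula lying along its x, under 50 mm high; origin at its underside.
- spoon: Bystander: wooden-handled spoon lying along its x, under 50 mm high; origin at its underside.
Things that resemble listed ones, but are neither listed nor needed, are in the scene too. There is more than one size of the cap; the job needs the smaller.

How it is judged:
On the way, in this order (a step that is already met when the one before it is completed fails the run):
1. the basket hangs by its handle on the hook, let go and nearly at rest (height (world z) of basket above 0.05 m and contact force between basket and stand above 0.8 N and contact force between basket and the arm below 0.1 N and contact force between basket and the fingers below 0.1 N and horizontal distance between basket_bar and hook_rest below 0.045 m and angle between basket's own z axis and vertical below 0.4 rad and linear speed of basket below 0.08 m/s), for 0.4 s.
2. the cap, still down on its seat, has been turned in its loosening direction until its lugs are almost clear (angle between the x axis of cap and the x axis of juicer, either way round above 0.8 rad and z of cap in the frame of juicer below 0.15 m and horizontal distance between cap and juicer below 0.006 m), for 0.05 s.
At the end, for the whole second after the job is handed in: Cap gripped (>1 N), still (<0.03 m/s), upright within 0.35 rad, over 60 mm above its seat, off the juicer. Basket hangs on the hook untouched by the robot, underside over 50 mm up, within 0.4 rad of upright, under 0.08 m/s, bar middle within 45 mm (level) of hook_rest (all of step 1 and z of cap in the frame of juicer above 0.2 m and angle between cap's own z axis and vertical below 0.35 rad and contact force between cap and the fingers above 1 N and contact force between cap and juicer below 0.1 N and linear speed of cap below 0.03 m/s); the arm keeps its last pose, push and grip.
It fails at once if a bystander is shifted by more than 30 mm (distance of any of cup, jar, bowl, can, spatula, spoon from where it was at the start of the episode above 0.03 m).
It fails at once if the cup, jar, bowl or can is tipped over (angle between any of cup, jar, bowl, can's own z axis and vertical above 0.5 rad).
It also fails if it takes over 58 s, if anything falls off the work surface, if the arm or the gripper's body presses on something with over 40 N, if the wrist force passes 120 N, or if a joint passes its speed limit or range.

## Working session

There is one attempt and no reset: what is moved stays moved. The work goes in short steps, Python scripts to look and compute and a shell command to move; the robot and the scene stay as the last step left them, time stands still between calls to the robot, and variables do not carry over. Pictures are saved under pics/ and viewed, about 8 in all and at most 12, crops included, and the job is handed in when it is done.

```bash
mkdir -p pics; python3 - <<'E'
from cell import *
import cv2, numpy as np
for n in ("side","top"):
    cv2.imwrite(f"pics/{n}0.png",get_image(n)[:,:,::-1]); i=camera_info(n); print(n,np.round(i["camera_matrix"],1).tolist(),np.round(i["cam_to_world"],3).tolist())
print(sense())
E
```

```text
side [[583.7, 0.0, 321.8], [0.0, 583.7, 234.7], [0.0, 0.0, 1.0]] [[-0.999, -0.043, 0.029, 0.504], [-0.051, 0.756, -0.653, 1.071], [0.006, -0.653, -0.757, 1.406], [0.0, 0.0, 0.0, 1.0]]
top [[573.5, 0.0, 320.2], [0.0, 573.5, 231.3], [0.0, 0.0, 1.0]] [[-0.004, -0.99, 0.14, 0.346], [-1.0, 0.005, 0.006, -0.003], [-0.006, -0.14, -0.99, 1.549], [0.0, 0.0, 0.0, 1.0]]
{'time_s': 0.1, 'joints': array([ 1.24759179e+00,  1.31079348e-01,  1.48919979e+00,  1.84639081e-05,
        1.52299175e+00, -8.53805215e-02]), 'qvel': array([-0.00078889, -0.00296121, -0.00182066, -0.00156265,  0.00061919,
        0.00044486]), 'effort': array([ 5.54377493e-04, -5.70958436e+01, -5.01932037e+01, -2.23597267e-04,
        8.38158187e-03,  6.02517093e-05]), 'tcp_pos': array([0.14115322, 0.58264304, 0.23033694]), 'tool_rot': array([-0.43747303,  0.55628466,  0.4368325 ,  0.5552856 ]), 'ft_force': array([-0.81974182, -0.15105586,  0.18347614]), 'wrist_torque': array([-0.01208684,  0.00604133,  0.00708497]), 'width': 0.08544256521144494}
```

View pics/side0.png

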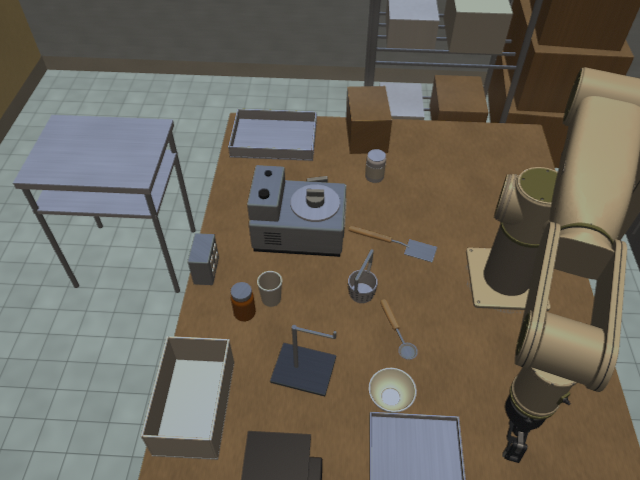

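View pics/top0.png

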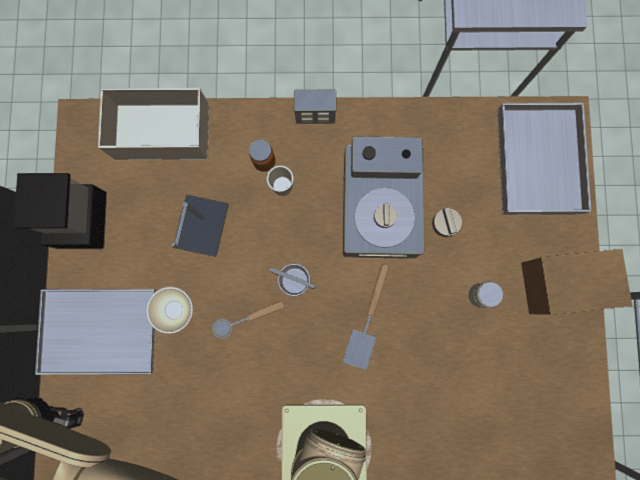

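Top view: the cap on the spindle is at (386,215), and a larger lookalike lies on the table at (447,222). The basket is at (293,279), with its handle running (270,269)–(314,289). The stand plate is at (203,226), with the hook arm along the left. Next are enlarged crops to confirm these and get accurate pixels.

```bash
cat > h.py <<'E'
from cell import *
import cv2, numpy as np
def ray(n,u,v):
    i=camera_info(n); K=np.array(i["camera_matrix"]);T=np.array(i["cam_to_world"])
    return T[:3,3], T[:3,:3]@np.linalg.inv(K)@[u,v,1.]
def at(n,u,v,z):
    o,d=ray(n,u,v); return o+d*(z-o[2])/d[2]
def proj(n,p):
    i=camera_info(n); T=np.array(i["cam_to_world"]); q=np.array(i["camera_matrix"])@(T[:3,:3].T@(np.array(p)-T[:3,3])); return q[:2]/q[2]
def crop(im,u,v,w,h,s):
    return cv2.resize(im[v:v+h,u:u+w],None,fx=s,fy=s,interpolation=cv2.INTER_CUBIC)
E
python3 - <<'E'
from h import *
t=cv2.imread("pics/top0.png");s=cv2.imread("pics/side0.png")
a=np.hstack([crop(t,165,185,80,80,5)[:300],crop(t,255,245,80,60,5)])
b=np.hstack([crop(t,340,180,133,100,3),crop(s,260,310,100,75,4)[:300,:400]])
a=cv2.resize(a,(800,300));b=cv2.resize(b,(800,300))
cv2.imwrite("pics/m0.png",np.vstack([a,b]))
E
```

```text
(no output)
```

View pics/m0.png

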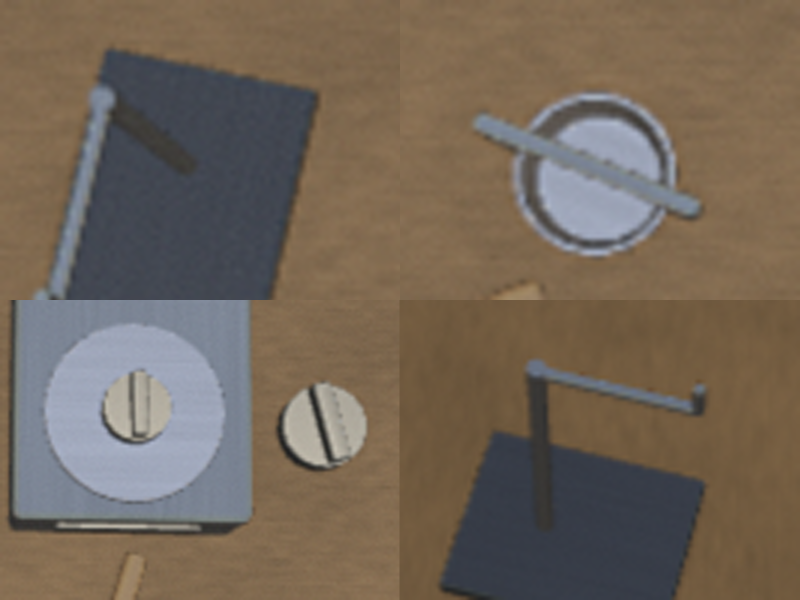

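The smaller cap, about 54 mm across, is the one on the spindle at (385.7,215.7). The lookalike at (447,222) is about 75 mm, so I leave it alone. Only one basket and one stand are visible.

```bash
python3 - <<'E'
from h import *
np.set_printoptions(precision=4,suppress=True)
a=at("top",271.4,269.4,.14);b=at("top",313.4,286.6,.14)
print("bar ends",a,b,"len",np.linalg.norm(a-b),"mid",(a+b)/2,"yaw of y axis",np.degrees(np.arctan2(*(a-b)[1::-1])))
print("rim",at("top",293.8,279.8,.06))
p=at("top",185.2,204.4,.205);q=at("top",174,244.5,.226);print("post",p,"tip",q)
p2=at("side",294,327,.205);q2=at("side",334.5,332,.226);print("side post",p2,"tip",q2)
for P,Q in((p,q),(p2,q2)):print("len",np.linalg.norm((P-Q)[:2]),"dir -x deg",np.degrees(np.arctan2(*(Q-P)[1::-1])))
print("cap top",at("top",385.7,215.7,.166),"wing",at("top",386.7,214.7,.188),"disc",at("top",384.7,217.3,.14))
for n,f in dict(cup=(280,180,.09),jar=(262,148,.11),bowl=(172,303,.05)).items():print(n,at("top",*f))
print(sense()["tool_rot"])
from scipy.spatial.transform import Rotation as R
print(R.from_quat(sense()["tool_rot"]).as_matrix())
E
```

```text
bar ends [0.4514 0.1257 0.14  ] [0.4088 0.0225 0.14  ] len 0.11168037234048024 mid [0.4301 0.0741 0.14  ] yaw of y axis 67.57632490797688
rim [0.4302 0.0747 0.06  ]
post [0.6027 0.3269 0.205 ] tip [0.504  0.3451 0.226 ]
side post [0.6018 0.3302 0.205 ] tip [0.5046 0.3515 0.226 ]
len 0.10040764904151922 dir -x deg 169.56115302358603
len 0.09951189763500035 dir -x deg 167.6419940176494
cap top [ 0.5795 -0.1551  0.166 ] wing [ 0.5783 -0.1551  0.188 ] disc [ 0.5799 -0.1554  0.14  ]
cup [0.688  0.1097 0.09  ]
jar [0.7683 0.1553 0.11  ]
bowl [0.3719 0.3917 0.05  ]
[-0.4375  0.5563  0.4368  0.5553]
[[-0.0006 -0.9719  0.2356]
 [-0.0016  0.2356  0.9719]
 [-1.      0.0002 -0.0017]]
```

```bash
cat >> h.py <<'E'
from scipy.spatial.transform import Rotation as R
def goal(x,y,z,A):
    "units from now to TCP xyz, tool down, jaw (tool z) heading A deg"
    s=sense(); r=R.from_quat(s["tool_rot"]); a=np.radians(A); Z=np.array([np.cos(a),np.sin(a),0]); X=np.array([0,0,-1.])
    G=R.from_matrix(np.c_[X,np.cross(Z,X),Z]); t=r.inv().apply(np.array([x,y,z])-s["tcp_pos"])/.025
    w=(r.inv()*G).as_rotvec(degrees=True)/8
    print(np.round(np.r_[t,w],2).tolist(),"dist",np.linalg.norm(t)*.025,"now",s["tcp_pos"],s["joints"].round(2),"t",s["time_s"],"F",s["ft_force"].round(1),"w",s["width"])
E
python3 - <<'E'
from h import *
goal(.4194,.0482,.19,-22.4)
E
```

```text
[1.64, -15.85, -18.15, 12.35, -0.01, 0.01] dist 0.6038855053776007 now [0.14115322 0.58264304 0.23033694] [ 1.25  0.13  1.49  0.    1.52 -0.09] t 0.1 F [-0.8 -0.2  0.2] w 0.08544256521144494
```

```bash
python3 -m handwheel '[[0.4,-4,-4.5,3,0,0],[0.4,-4,-4.5,3,0,0],[0.4,-4,-4.5,3,0,0],[0.8,-8,-9,6,0,0],[0.8,-8,-9,6,0,0],[1.64,-15.85,-18.15,12.35,0,0],[1.64,-15.85,-18.15,12.35,0,0],[1.64,-15.85,-18.15,12.35,0,0],[1.64,-15.85,-18.15,12.35,0,0],[1.64,-15.85,-18.15,12.35,0,0],[1.64,-15.85,-18.15,12.35,0,0],[1.64,-15.85,-18.15,12.35,0,0]]' 60; python3 - <<'E'
from h import *
goal(.4194,.0482,.19,-22.4)
E
```

```text
time_s: 1.6
tcp_pos: [0.4191, 0.0477, 0.1896]
tool_rot: [0.137, 0.694, -0.138, 0.693]
ft_force: [-0.7, 0.0, 0.6]
width: 0.0511
[-0.02, 0.02, 0.0, -0.01, -0.01, 0.01] dist 0.000666904764169563 now [0.41914938 0.04772233 0.18960785] [-0.01 -0.35  2.01 -0.    1.48  0.39] t 1.6 F [-0.7  0.   0.6] w 0.051141643124304074
```

```bash
python3 -m handwheel '[[1.5,0,0,0,0,0],[2.9,0,0,0,0,0],[2.9,0,0,0,0,0],[2.9,0,0,0,0,0]]' 60; python3 -m handwheel '[[0,0,0,0,0,0],[0,0,0,0,0,0],[0,0,0,0,0,0],[0,0,0,0,0,0],[0,0,0,0,0,0],[0,0,0,0,0,0]]' 0 80; python3 -m handwheel '[[-1,0,0,0,0,0],[-2,0,0,0,0,0],[-3,0,0,0,0,0],[-4,0,0,0,0,0],[-5.4,0,0,0,0,0],[-5.4,0,0,0,0,0],[-5.4,0,0,0,0,0]]'; python3 - <<'E'
from h import *
t=get_image("top")[:,:,::-1];s=get_image("side")[:,:,::-1]
cv2.imwrite("pics/m1.png",np.hstack([crop(t,230,220,130,130,3),crop(s,290,200,130,130,3)]))
goal(.4194,.0482,.19,-22.4)
E
```

```text
time_s: 2.1
tcp_pos: [0.4194, 0.0487, 0.1184]
tool_rot: [0.137, 0.694, -0.137, 0.694]
ft_force: [-0.2, -0.1, 0.3]
width: 0.0514
time_s: 2.85
tcp_pos: [0.4206, 0.0486, 0.1198]
tool_rot: [0.137, 0.693, -0.137, 0.694]
ft_force: [-0.3, -0.4, 5.4]
width: 0.0069
time_s: 3.72
tcp_pos: [0.4198, 0.0486, 0.2535]
tool_rot: [0.137, 0.693, -0.138, 0.694]
ft_force: [-0.4, 0.1, -2.6]
width: 0.007
[2.52, -0.01, 0.01, 0.0, -0.0, 0.01] dist 0.06290886074163148 now [0.41939612 0.04863036 0.25290739] [-0.01 -0.38  1.91 -0.    1.6   0.39] t 3.825 F [ 0.3 -0.3 -2. ] w 0.007268260434178233
```

View pics/m1.png

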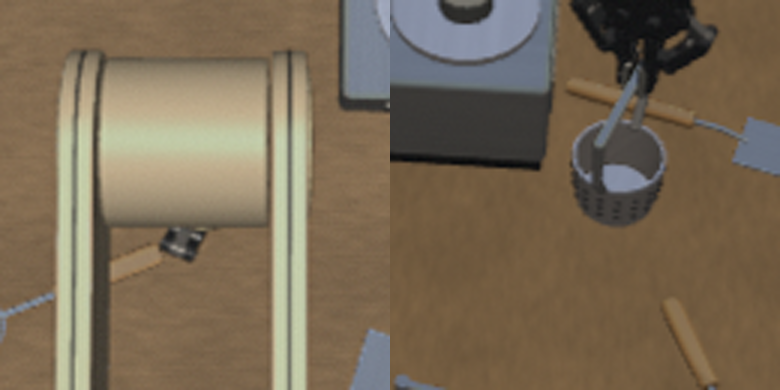

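Side crop: the gripper holds the handle bar near its far end at about (637,75). The basket hangs clear of the table and roughly upright, with its rim centred near (618,153). I'll compare this with the predicted pose.

```bash
python3 - <<'E'
from h import *
m=np.array([.4301,.0741]);b=np.array([.381,.924]);x=np.array([.924,-.381])
pm=lambda p:np.round((proj("side",p)-[290,200])*3+[390,0]).tolist()
z=.1337
for n,xy,h in (("rim",m,.06),("rim+b",m+.042*b,.06),("rim-x",m-.042*x,.06),("rim+x",m+.042*x,.06),("foot",m,0),("barmid",m,.135),("bar+",m+.055*b,.135),("bar-",m-.055*b,.135)): print(n,pm([*xy,z+h]))
h=np.array([.602,.3285])+.072*np.array([np.cos(np.radians(168.5)),np.sin(np.radians(168.5))]);u=np.array([np.cos(np.radians(168.5)),np.sin(np.radians(168.5))])
g=h+.028*np.array([u[1],-u[0]])*1  # check -b side
print("hook_rest",h,"side b", np.array([u[1],-u[0]]))
E
```

```text
rim [617.0, 151.0]
rim+b [599.0, 184.0]
rim-x [661.0, 167.0]
rim+x [574.0, 135.0]
foot [613.0, 192.0]
barmid [623.0, 96.0]
bar+ [598.0, 140.0]
bar- [647.0, 53.0]
hook_rest [0.53144542 0.34285449] side b [0.19936793 0.9799247 ]
```

The pose matches to within 2 px: the bar is level, about 15 mm above the TCP, and gripped 28 mm off centre. Next, the approach point outside the hook tip.

```bash
python3 - <<'E'
from h import *
goal(.4377,.3337,.24,-11.5)
E
```

```text
[0.5, 10.82, -3.66, -1.36, -0.0, 0.01] dist 0.28594812910596445 now [0.41939612 0.04863036 0.25290739] [-0.01 -0.38  1.91 -0.    1.6   0.39] t 3.825 F [ 0.3 -0.3 -2. ] w 0.007268260434178233
```

```bash
python3 -m handwheel '[[0.05,0.7,-0.2,-0.1,0,0],[0.1,2,-0.7,-0.3,0,0],[0.2,3.5,-1.2,-0.4,0,0],[0.25,5,-1.7,-0.6,0,0],[0.3,6.5,-2.2,-0.8,0,0],[0.4,8,-2.7,-1,0,0],[0.45,9.3,-3.15,-1.2,0,0],[0.5,10.3,-3.5,-1.36,0,0],[0.5,10.82,-3.66,-1.36,0,0],[0.5,10.82,-3.66,-1.36,0,0],[0.5,10.82,-3.66,-1.36,0,0]]'; python3 - <<'E'
from h import *
goal(.4377,.3337,.24,-11.5)
goal(.5259,.3158,.24,-11.5)
s=get_image("side")[:,:,::-1]
cv2.imwrite("pics/m2.png",crop(s,250,250,180,150,4))
E
```

```text
time_s: 5.2
tcp_pos: [0.4377, 0.3327, 0.2398]
tool_rot: [0.07, 0.704, -0.072, 0.703]
ft_force: [0.0, 0.3, -1.4]
width: 0.0069
[-0.01, 0.04, -0.01, -0.0, -0.01, 0.01] dist 0.00101401463335784 now [0.43774091 0.33270005 0.23983673] [ 0.56 -0.01  1.62 -0.    1.53  0.76] t 5.2 F [ 0.   0.3 -1.4] w 0.006879759007399167
[-0.01, 0.04, 3.59, -0.0, -0.01, 0.01] dist 0.0897644914086676 now [0.43774091 0.33270005 0.23983673] [ 0.56 -0.01  1.62 -0.    1.53  0.76] t 5.2 F [ 0.   0.3 -1.4] w 0.006879759007399167
```

View pics/m2.png

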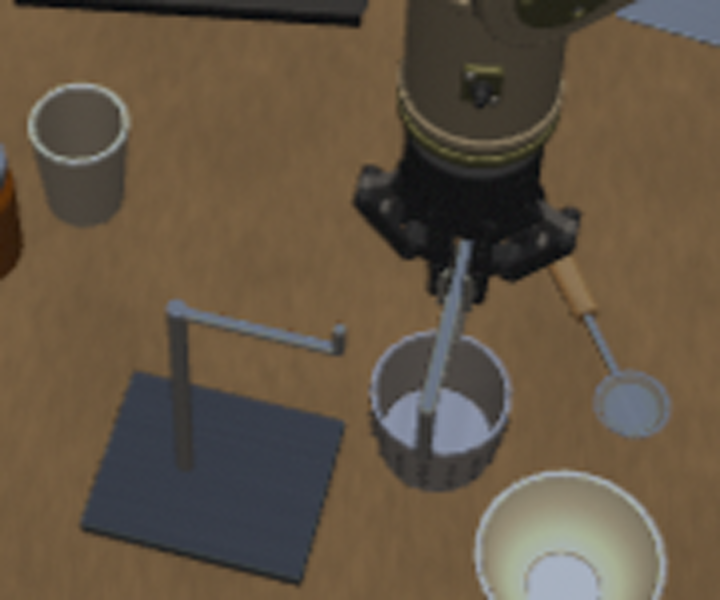

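The basket hangs level, with bar ends at (465,245) and (428,405). The hook tip is at (339,330), facing the arch. Moving in over the tip.

```bash
python3 -m handwheel '[[0,0,0.4,0,0,0],[0,0,1.1,0,0,0],[0,0,1.9,0,0,0],[0,0,2.7,0,0,0],[0,0,3.3,0,0,0],[0,0,3.6,0,0,0],[0,0,3.6,0,0,0]]'; python3 - <<'E'
from h import *
goal(.5259,.3158,.195,-11.5)
s=get_image("side")[:,:,::-1]
cv2.imwrite("pics/m3.png",crop(s,250,250,150,150,4))
E
```

```text
time_s: 6.12
tcp_pos: [0.5264, 0.3144, 0.2398]
tool_rot: [0.071, 0.704, -0.072, 0.703]
ft_force: [-0.7, -0.1, -2.3]
width: 0.007
[1.79, 0.06, -0.03, -0.01, -0.01, 0.01] dist 0.04477935954044913 now [0.52641277 0.31436405 0.23975339] [ 0.46  0.16  1.44 -0.    1.54  0.66] t 6.125 F [-0.7 -0.1 -2.3] w 0.006996155323923537
```

View pics/m3.png

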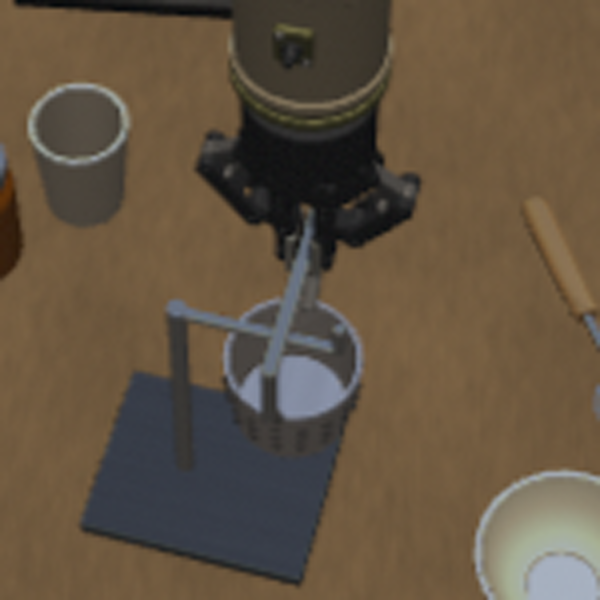

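The arm runs under the bar and through the arch, and the tip at (338,330) is outside the bar. Lowering slowly.

```bash
python3 -m handwheel '[[0.3,0,0,0,0,0],[0.7,0,0,0,0,0],[1.1,0,0,0,0,0],[1.5,0,0,0,0,0],[1.65,0,0,0,0,0],[1.65,0,0,0,0,0]]'; python3 -m handwheel '[[0.05,0,0,0,0,0],[0.1,0,0,0,0,0],[0.15,0,0,0,0,0],[0.15,0,0,0,0,0]]'
```

```text
time_s: 6.92
tcp_pos: [0.5257, 0.3145, 0.1981]
tool_rot: [0.071, 0.704, -0.072, 0.703]
ft_force: [0.0, 0.2, -2.1]
width: 0.0071
time_s: 7.42
tcp_pos: [0.5256, 0.3144, 0.1943]
tool_rot: [0.071, 0.704, -0.072, 0.703]
ft_force: [-0.2, 0.9, -1.2]
width: 0.0067
```

```bash
python3 -m handwheel '[[0.04,0,0,0,0,0],[0.06,0,0,0,0,0],[0.06,0,0,0,0,0]]'; python3 -m handwheel '[[0,0,0,0,0,0],[0,0,0,0,0,0],[0,0,0,0,0,0],[0,0,0,0,0,0],[0,0,0,0,0,0],[0,0,0,0,0,0]]' 55; python3 -m handwheel '[[-0.3,0,0,0,0,0],[-0.8,0,0,0,0,0],[-1.6,0,0,0,0,0],[-2.6,0,0,0,0,0],[-4,0,0,0,0,0],[-5,0,0,0,0,0],[-5,0,0,0,0,0]]'; python3 - <<'E'
from h import *
goal(.579,-.1553,.26,-90)
s=get_image("side")[:,:,::-1];t=get_image("top")[:,:,::-1]
cv2.imwrite("pics/m4.png",np.hstack([crop(s,260,260,130,150,3),crop(t,335,130,130,150,3)]))
E
```

```text
time_s: 7.8
tcp_pos: [0.5258, 0.3145, 0.1933]
tool_rot: [0.071, 0.704, -0.072, 0.703]
ft_force: [-1.1, -0.8, 1.3]
width: 0.0072
time_s: 8.55
tcp_pos: [0.5258, 0.3144, 0.1933]
tool_rot: [0.071, 0.704, -0.072, 0.703]
ft_force: [-0.1, 0.1, 0.0]
width: 0.0471
time_s: 9.43
tcp_pos: [0.5273, 0.3153, 0.323]
tool_rot: [0.072, 0.702, -0.071, 0.705]
ft_force: [-0.1, -1.1, -0.2]
width: 0.0472
[2.5, -18.03, 5.79, 9.8, 0.01, -0.03] dist 0.47761073209054183 now [0.52734631 0.31531157 0.32299731] [ 0.46  0.15  1.31 -0.    1.69  0.66] t 9.425 F [-0.1 -1.1 -0.2] w 0.047182952871036105
```

View pics/m4.png

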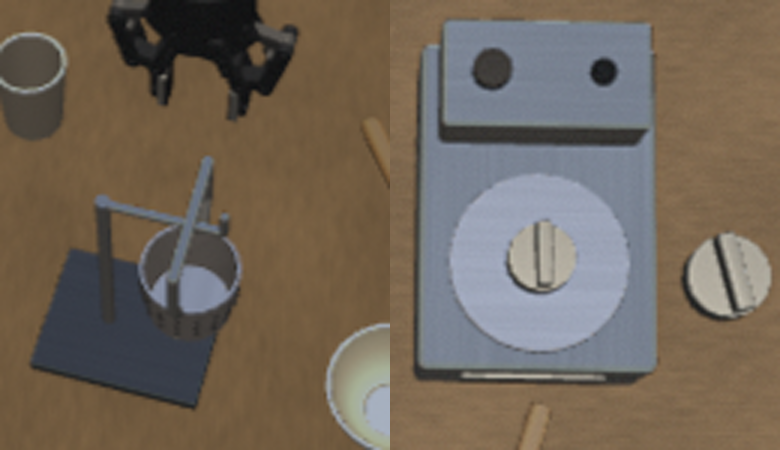

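The basket hangs on the hook at hook_rest, let go and upright (bar (207,160)–(174,275)). The right half shows the wing along world x, centred near (546,254), which is about (0.579,-0.155). Next I go above the cap.

```bash
python3 -m handwheel '[[0,-1,0.3,1,0,0],[0,-4,1,2,0,0],[0,-6,1.8,3,0,0],[0.5,-8,2.5,4.5,0,0],[1,-10,3,6,0,0],[1.2,-12.5,4,7,0,0],[2,-15,5,8.2,0,0],[2.5,-17,5.5,9.5,0,0],[2.5,-18.03,5.79,9.8,0,0],[2.5,-18.03,5.79,9.8,0,0],[2.5,-18.03,5.79,9.8,0,0],[2.5,-18.03,5.79,9.8,0,0]]' 60; python3 - <<'E'
from h import *
goal(.579,-.1555,.17,-90)
E
```

```text
time_s: 11.02
tcp_pos: [0.5776, -0.1546, 0.2568]
tool_rot: [0.499, 0.501, -0.5, 0.501]
ft_force: [0.8, -0.2, -0.0]
width: 0.0511
[3.47, 0.06, 0.03, 0.02, 0.01, 0.01] dist 0.0867820140210756 now [ 0.57759494 -0.15462201  0.2567662 ] [-0.35  0.12  1.46 -0.    1.57  1.22] t 11.025 F [ 0.8 -0.2 -0. ] w 0.05110586286921786
```

```bash
python3 -m handwheel '[[1,0.06,0.03,0,0,0],[2,0.06,0.03,0,0,0],[3,0.06,0.03,0,0,0],[3.45,0.06,0.03,0,0,0],[3.45,0.06,0.03,0,0,0],[3.45,0.06,0.03,0,0,0]]'; python3 -m handwheel '[[0,0,0,0,0,0],[0,0,0,0,0,0],[0,0,0,0,0,0],[0,0,0,0,0,0],[0,0,0,0,0,0],[0,0,0,0,0,0]]' 0 50;  python3 - <<'E'
from h import *
goal(.579,-.1555,.17,-90);print(sense()["wrist_torque"])
E
```

```text
time_s: 11.78
tcp_pos: [0.5798, -0.1554, 0.172]
tool_rot: [0.499, 0.5, -0.499, 0.501]
ft_force: [-0.0, -0.6, 0.3]
width: 0.051
time_s: 12.52
tcp_pos: [0.5803, -0.1555, 0.173]
tool_rot: [0.499, 0.5, -0.499, 0.502]
ft_force: [-0.4, 1.3, 5.8]
width: 0.0103
[0.12, -0.05, -0.0, 0.02, 0.01, -0.02] dist 0.0032547746404372503 now [ 0.58031185 -0.1554994   0.17297869] [-0.35  0.16  1.56 -0.    1.42  1.22] t 12.525 F [-0.4  1.3  5.8] w 0.010334103565081791
[0.13146722 0.08307249 0.01707945]
```

```bash
cat > st.py <<'E'
from h import *
s=sense(); r=R.from_quat(s["tool_rot"]).as_matrix(); print("A",np.degrees(np.arctan2(r[1,2],r[0,2])).round(1),"torque",s["wrist_torque"].round(2),"q6",s["joints"][5].round(3),"eff",s["effort"][5].round(2))
E
for i in 1 2; do python3 -m handwheel '[[0,0,0,0.3,0,0],[0,0,0,0.6,0,0],[0,0,0,0.9,0,0],[0,0,0,0.9,0,0]]'; python3 st.py; done
```

```text
time_s: 13.02
tcp_pos: [0.5803, -0.1556, 0.1731]
tool_rot: [0.53, 0.467, -0.529, 0.47]
ft_force: [-0.3, 0.8, 2.3]
width: 0.0107
A -97.0 torque [-0.09  0.04 -0.03] q6 1.347 eff 0.43
time_s: 13.52
tcp_pos: [0.5802, -0.1553, 0.173]
tool_rot: [0.558, 0.434, -0.557, 0.435]
ft_force: [0.1, 2.9, 2.1]
width: 0.0107
A -104.1 torque [ 0.43  0.21 -0.02] q6 1.471 eff 0.41
```

It has turned 0.25 rad clockwise with no stop, which is past the tightening limit, so clockwise looks like the loosening way. Continuing, with torque checks.

```bash
python3 -m handwheel '[[0,0,0,0.4,0,0],[0,0,0,0.9,0,0],[0,0,0,1.4,0,0],[0,0,0,1.9,0,0],[0,0,0,2,0,0],[0,0,0,2,0,0]]'; python3 st.py;python3 -m handwheel '[[0,0,0,0.4,0,0],[0,0,0,0.9,0,0],[0,0,0,1.4,0,0],[0,0,0,1.9,0,0],[0,0,0,2,0,0],[0,0,0,2,0,0]]'; python3 st.py
python3 - <<'E'
from h import *
s=get_image("side")[:,:,::-1]
cv2.imwrite("pics/m5.png",crop(s,240,160,120,90,5))
E
```

```text
time_s: 14.28
tcp_pos: [0.5803, -0.1549, 0.1731]
tool_rot: [0.613, 0.353, -0.612, 0.354]
ft_force: [-0.2, 4.4, 2.8]
width: 0.0106
A -120.0 torque [0.68 0.04 0.02] q6 1.749 eff 0.22
time_s: 15.02
tcp_pos: [0.5801, -0.155, 0.173]
tool_rot: [0.656, 0.265, -0.655, 0.266]
ft_force: [-2.3, 2.0, 3.2]
width: 0.0108
A -135.9 torque [0.34 0.31 0.11] q6 2.026 eff 0.23
```

View pics/m5.png

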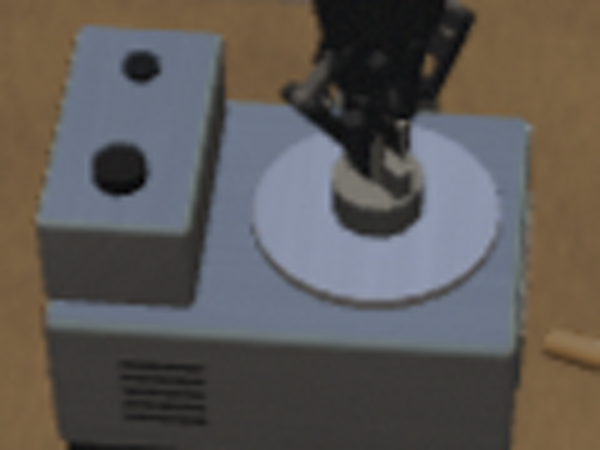

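The wing turned with the fingers: at (395,180) it now lies diagonal, about 46° from its start, and the cap is seated. On to about 1.1 rad.

```bash
python3 -m handwheel '[[0,0,0,0.4,0,0],[0,0,0,0.9,0,0],[0,0,0,1.4,0,0],[0,0,0,1.9,0,0],[0,0,0,2.1,0,0],[0,0,0,2.1,0,0],[0,0,0,2.1,0,0]]'; python3 st.py; python3 -m handwheel '[[0,0,0,0,0,0],[0,0,0,0,0,0],[0,0,0,0,0,0]]' - 70;  python3 -m handwheel '[[-0.1,0,0,0,0,0],[-0.3,0,0,0,0,0],[-0.5,0,0,0,0,0],[-0.5,0,0,0,0,0]]'; python3 st.py
```

```text
time_s: 15.95
tcp_pos: [0.5802, -0.1544, 0.1731]
tool_rot: [0.688, 0.167, -0.686, 0.168]
ft_force: [-0.7, 4.7, 3.0]
width: 0.0105
A -152.6 torque [0.99 0.24 0.07] q6 2.318 eff 0.04
time_s: 16.32
tcp_pos: [0.5802, -0.1543, 0.1732]
tool_rot: [0.688, 0.167, -0.686, 0.168]
ft_force: [-1.5, 4.3, 3.3]
width: 0.01
time_s: 16.82
tcp_pos: [0.5807, -0.1549, 0.1867]
tool_rot: [0.688, 0.167, -0.686, 0.168]
ft_force: [0.3, -0.2, 0.8]
width: 0.01
A -152.6 torque [ 0.03 -0.04  0.02] q6 2.317 eff -0.0
```

```bash
python3 -m handwheel '[[-0.3,0,0,0,0,0],[-0.8,0,0,0,0,0],[-1.4,0,0,0,0,0],[-2,0,0,0,0,0],[-2.6,0,0,0,0,0],[-3.2,0,0,0,0,0],[-3.5,0,0,0,0,0],[-3.5,0,0,0,0,0],[-3.5,0,0,0,0,0],[-3.5,0,0,0,0,0]]'; python3 st.py
python3 - <<'E'
from h import *
s=get_image("side")[:,:,::-1]
cv2.imwrite("pics/m6.png",np.hstack([crop(s,240,120,130,150,3),crop(s,260,260,130,150,3)]))
goal(.58,-.155,.273,-153)
for z in(.24,.266):print(((proj("side",[.58,-.155,z])-[240,120])*3).round())
E
```

```text
time_s: 18.08
tcp_pos: [0.5801, -0.1547, 0.2733]
tool_rot: [0.688, 0.167, -0.686, 0.168]
ft_force: [0.9, 0.6, -1.3]
width: 0.0101
A -152.6 torque [-0.03  0.01 -0.03] q6 2.317 eff -0.0
[0.02, 0.01, 0.01, 0.05, -0.01, -0.01] dist 0.0005019254368749685 now [ 0.58008521 -0.15469001  0.27338546] [-0.35  0.12  1.43  0.    1.6   2.32] t 18.125 F [-0.7  1.  -1.4] w 0.009767835386117585
[225. 169.]
[225. 149.]
```

View pics/m6.png

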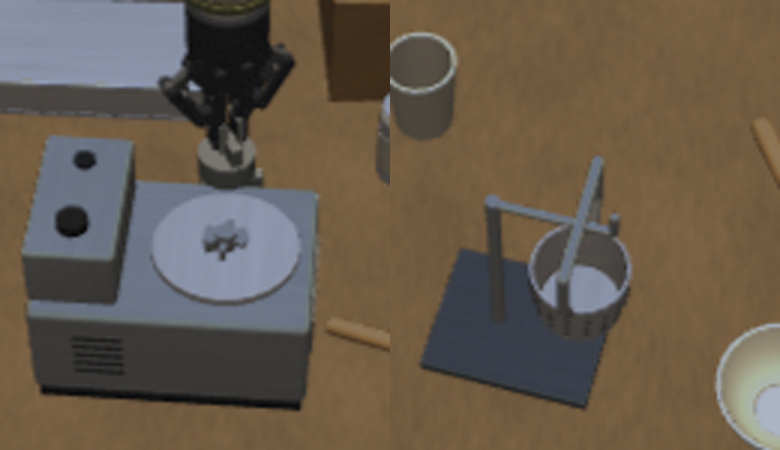

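The cap is in the gripper at (228,160), upright and about 100 mm above the bare spindle neck at (225,240). The basket still hangs on the hook, and the cup and bowl have not moved. I'll let it settle and hand in.

```bash
python3 -m handwheel '[[0,0,0,0,0,0],[0,0,0,0,0,0],[0,0,0,0,0,0],[0,0,0,0,0,0]]'; python3 -c "
from cell import *
print(abs(sense()['qvel']).max()); sign_off()"
```

```text
time_s: 18.62
tcp_pos: [0.5801, -0.1547, 0.2735]
tool_rot: [0.688, 0.167, -0.686, 0.168]
ft_force: [-0.1, 0.5, -0.6]
width: 0.01
0.0013717814154688163
the job is handed in; nothing more can be done
```

The job is done and handed in at 18.6 s; the sign-off gave no verdict.

- **Basket:** I gripped its bar 28 mm off centre, passed it over the hook tip, lowered it onto `hook_rest` and let go. The last picture shows it still hanging upright on the hook.
- **Cap:** The smaller cap (about 54 mm across in the picture) was the one on the spindle. I tried it clockwise first and it turned freely past 0.25 rad, beyond any tightening stop. I carried on to about 1.09 rad while it stayed seated, then lifted it straight off.
- **Last checks:** The cap is gripped (opening 10 mm) and upright, about 100 mm above its seat with the neck bare below it. The joints are at rest (under 0.002 rad/s).
- **Disagreements:**
  - The opening read 2–3 mm less than the true thickness on both grips.
  - The vertical force with the cap held read between -0.6 and -1.4 N at the raised pose, against about -1.2 N expected, so it is only a rough check.
- **Not checked:** In the last picture only the cup and bowl could be checked among the bystanders; neither had moved visibly. The jar, can, spatula and spoon were not checked at the end, but no force suggested touching them.

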